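# Swap the blanking plug for the sample holder in a bayonet load port

### The job

Change over the load port: first unlock the blanking plug (the one with the short grip) by turning it anticlockwise, lift it out and stand it upright in the middle of the square tray. Then set the smaller of the two long-gripped sample holders into the port, pins in the gaps, and turn it clockwise to the stop so that its pins run fully under the ramps and clamp it down against the sprung seat. Do not shift or knock over the wide holder, the vials, the dropper bottle or the blower.

Things in the scene. Friction and masses are not known exactly. Their poses are not given: they have to be found in the camera images.
- port: Round aluminium load port fixed to the table, axis vertical; origin on the table under its axis. Foot 112 mm across, 8 high; body 92 across, 51 high. In its open top a black sprung seat disc, 42 across, its top 30 mm above the table when free. Looks the same after a half turn.
- port_mouth (a point): Centre of the port's top, 51 mm above the table. Two steel lugs overhang the bore and leave a hole of radius 26.5 mm, with an entry gap on the port's +x and on its -x side, each open to 20 degrees either side of that axis and out to radius 38.
- port_gap (a point): In the +x gap, 32 mm from the axis. From each gap a channel runs clockwise (from above) under a lug whose underside ramps from 45.5 mm above the table (20 degrees past the gap) down to 41 mm (62 degrees), then level. A stop block at 84 degrees halts an 8 mm pin about 76 degrees past the gap. Anticlockwise from the gap is blocked.
- seat (a joint): How far the port's seat disc is pressed down, m: 0 free, at most 0.005. It needs about 2.4 N to start and 1.2 N per further mm; a fully locked holder holds it about 0.003 down.
- holder: Sample holder to fit: aluminium hub 48 mm across, 22 high; origin at centre of underside, z up. An 8 mm steel pin along x stands out to 35 mm either side, its centre 10 mm above the underside. 18 mm stem and black flat-sided grip bar along x, 70 mm long, 12 thick, 20 high, 38 to 58 mm above the underside, centred on the axis. Same after a half turn. 0.11 to 0.22 kg. Stands upright on the table.
- wide_holder: Sample holder of the same shape and grip but with a hub 66 mm across and pins reaching 46 mm from the axis: it does not fit this port. Origin at the centre of its underside. Leave it.
- blank: Blanking plug in the port at the start, on the seat: dark steel hub 48 across, 22 high, origin at centre of underside; 5 mm pin along x to 34.5 mm from the axis. Black flat-sided grip bar along x, 40 mm long, 12 thick, 20 high, 38 to 58 mm above the underside, centred on the axis. Its x starts 55 to 72 degrees clockwise of the port's x; it turns freely but lifts only with pins in the gaps. 0.1 kg.
- tray: Square shallow steel tray fixed to the table, 110 x 110 x 14 mm, walls and floor 4 mm thick; origin at the centre of its underside.
- vial_d: Amber vial with black cap, 26 mm across, 50 high, loose, standing about 57 mm from the holder's axis beyond one end of its pin. Origin: centre of underside.
- vial_c: Amber vial with black cap, 29 mm across, 42 high, loose, standing about 68 mm from the wide holder's axis. Origin: centre of underside.
- dropper: Dropper bottle, 33 mm across, 102 high, loose, standing between the port and the monitor. Origin: centre of underside. Behind it stands the tall monitor, screen from about x 0.57, y 0.45 to x 0.70, y 0.0 m: carry things to and from the port along x.
- blower: Rubber dust blower, 49 mm across, 96 high, loose, standing right of the port. Origin: centre of underside. Beyond it stands the tall ellipsometer, overhanging right of y = -0.28 m for x 0.42 to 0.58 and filling the table right of y = -0.42 m: swing the arm in round its front.

How it is judged:
By the outcome, as a careful person would: the job done as asked, in the order asked, and still so for the second after the job is handed in, with the robot touching nothing.
It also fails if it takes over 72 s, if anything falls off the work surface, if the arm or the gripper's body presses on something with over 40 N, if the wrist force passes 120 N, or if a joint passes its speed limit or range.

### The arm

A 7-joint arm with a two-finger parallel gripper is mounted at the origin on a cart in front of the work surface, level with it; the furniture and walls round the work are solid. World frame = base frame: x ahead of the robot, y to its left, z up, the work surface at z = 0. Lengths are in m, angles in rad, forces in N, time in s.
With the tool pointing down it reaches from about 0.4 to 0.85 m from the base axis. Payload 4.5 kg.
Tool frame: the origin (TCP) lies at the very end of the fingers, on their centre line; the grasp point (between the pads) lies 19 mm behind it (r.grip_depth is the z of the grasp point in the tool frame, in m); z points along the fingers, y is the line along which they close (so a half turn about z gives the same grasp; the last joint's range is limited). The gripper opens to 88 mm and grips with 3 to 60 N. Pads are 18 mm wide; open, the fingers measure 123 mm over their backs; the gripper's body (75 mm by 187 mm) begins 45 mm behind the grasp point.
Start: joints at [1.246, 0.689, -0.195, 1.565, 0.157, 0.902, -0.215], TCP at [0.22, -0.585, 0.209] pointing down, gripper open.
Joint ranges: [-3.01, 3.01], [-0.46, 2.08], [-1.47, 1.51], [0.13, 2.56], [-1, 4.14], [0.04, 2.09], [-2.66, 2.66]. Speed limits (rad/s): [2.57, 2.57, 3.14, 3.14, 3.14, 3.14, 3.14].

### API

Orientations are given as a unit quaternion [x, y, z, w].
In Python, from plant import r gives the robot as it stands.
- The arm moves only by the shell command python3 steer.py [FORCE], which reads ROWS from standard input. ROWS is a JSON list of rows, 1 to 10 of them, each of 7 numbers: the opening from 0.0 (shut) to 1.0 (fully open), then dx, dy, dz in m, then a rotation vector rx, ry, rz in rad; each row is the pose to reach, as a shift and turn from the pose commanded when the command began, along the tool's axes at that moment; what a row does not reach only later rows make up. A row lasts 1/10 s, in which the tool goes at most 0.05 m and 0.15 rad, less where a joint would pass 70% of its speed; a pose out of reach is approached as far as the arm can. The fingers move at their own pace and stop on an object; FORCE is the grip in N (left out, the last holds). Time passes only in rows, so rows that do not move let the fingers close. It prints the time, the measured TCP pose, the force, the opening and the grip force at its end. Input that does not fit is refused with a message, and nothing moves.
- r.get_state(): the state, without advancing time (a new reading comes with each control period).
- r.snapshot(name): name is "scene" or "top"; returns the picture (400x640x3 uint8, red, green, blue); there is no depth.
- r.camera_params(name): a dict with "fx", "fy", "cx", "cy" (pixels), "k1" (the pictures are not rectified: a ray, as slopes to the right and down, at radius r is drawn at 1 + k1 r^2 times it, then the intrinsics apply), "rvec" (rotation vector, rad) and "tvec" (3), from world to camera coordinates, as OpenCV has them. Camera axes: x right, y down, z forward; pixel columns grow to the right and rows downward; lengths in m; the calibration is good to about 2 mm. A picture is of the moment at which its call begins. camera_params takes no time and is no camera call.
- r.finish_job(): hands the job in; it is judged then, once.
The state is a dict: "clock": time; "q": joint angles; "qd": joint speeds; "joint_torque": joint torques, N m; "tool_pos": TCP position; "eef_rot": TCP orientation; "contact_force": force on the tool from outside, world axes, zero at the start; "moment": the same for the moment, N m; "opening": opening from 0.0 (shut) to 1.0 (fully open); "finger_force": force on a finger pad.
Only numpy, scipy, OpenCV 4.12 (cv2) and the standard library are available. Lean on these libraries where they do the work, as an engineer would, in place of code of your own. Each camera call takes 0.05 s, during which the arm holds its last target. There are 200 camera calls.

## Working session

There is one attempt and no reset: what is moved stays moved. The work goes in short steps, Python scripts to look and compute and a shell command to move; the robot and the scene stay as the last step left them, time stands still between calls to the robot, and variables do not carry over. Pictures are saved under pics/ and viewed, at most 10 in all, crops included, and the job is handed in when it is done.

```bash
ls; mkdir -p pics
python3 - <<'E'
from plant import r
import cv2
for n in("scene","top"):
    cv2.imwrite(f"pics/{n}0.png",cv2.cvtColor(r.snapshot(n),cv2.COLOR_RGB2BGR)); print(r.camera_params(n))
s=r.get_state();print(s['clock'],s['tool_pos'],s['eef_rot'],r.grip_depth,s['opening'])
E
```

```text
pics
plant.py
steer.py
{'fx': 439.9574855773398, 'fy': 439.9574855773398, 'cx': 311.0529060675918, 'cy': 202.59560904809956, 'k1': -0.09477636227467527, 'rvec': array([ 1.35238049, -2.24189553,  0.8485376 ]), 'tvec': array([0.2475706 , 0.35810613, 0.6777332 ])}
{'fx': 370.9047417557306, 'fy': 370.9047417557306, 'cx': 319.4759837874445, 'cy': 204.79240499938518, 'k1': -0.025703431104365047, 'rvec': array([ 2.20770909, -2.17386551,  0.12682579]), 'tvec': array([-0.01412452,  0.50477186,  0.85662086])}
0.1 [ 0.21919994 -0.5846744   0.20830349] [ 9.83941799e-01  1.78487814e-01 -2.27088523e-04 -7.65258354e-04] -0.0187 0.9998232715351675
```

View pics/scene0.png

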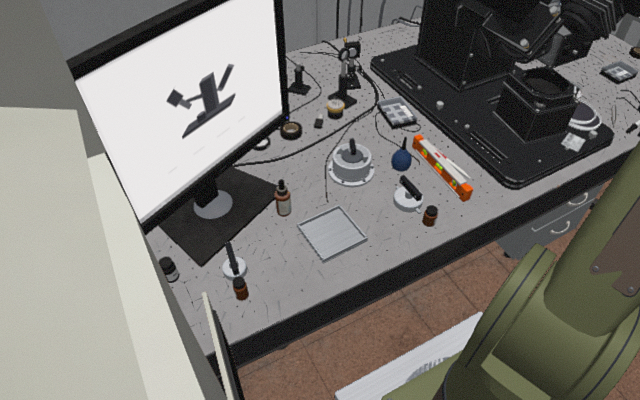

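View pics/top0.png

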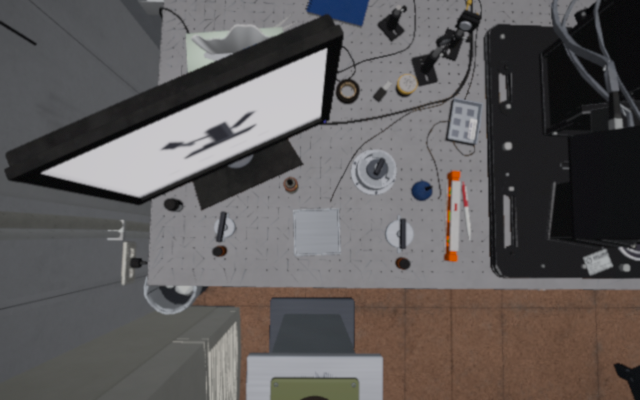

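The scene view shows the port at (352,160), the tray at (332,233), one long-gripped holder at left (235,265) and one at right (408,197). In the top view these are at (374,171), (317,232), (222,228) and (400,235), and the left hub looks smaller. I'll enlarge the top view to measure.

```bash
cat > h.py <<'E'
import numpy as np,cv2
from plant import r
def cam(n):
    c=r.camera_params(n);K=np.array([[c['fx'],0,c['cx']],[0,c['fy'],c['cy']],[0,0,1]])
    R=cv2.Rodrigues(c['rvec'])[0];return K,np.array([c['k1'],0,0,0,0.]),R,np.array(c['tvec']),np.array(c['rvec'])
def pt(n,px,z):  # pixel(s) -> world on plane z
    K,D,R,t,_=cam(n);u=cv2.undistortPoints(np.array(px,float).reshape(-1,1,2),K,D)[:,0]
    d=np.c_[u,np.ones(len(u))]@R;o=-R.T@t
    return o+d*((z-o[2])/d[:,2])[:,None]
def pix(n,P):
    K,D,R,t,v=cam(n);return cv2.projectPoints(np.array(P,float).reshape(-1,1,3),v,t,K,D)[0][:,0]
E
python3 - <<'E'
from h import *
a=cv2.imread('pics/top0.png')
def c(u,v,w,h,s):return cv2.resize(a[v:v+h,u:u+w],None,fx=s,fy=s,interpolation=cv2.INTER_CUBIC)
A=np.vstack([np.hstack([c(345,142,56,50,7),c(285,200,56,50,7)]),np.hstack([c(194,200,56,35,7)*1,c(372,215,56,35,7)])])
cv2.imwrite('pics/z0.png',A);print(A.shape)
for n,p in(('port',(374,171)),('tray',(317,232)),('L',(222,228)),('R',(400,235))):print(n,pt('top',p,.03))
print(-cam('top')[2].T@cam('top')[3],-cam('scene')[2].T@cam('scene')[3])
E
```

```text
(595, 784, 3)
port [[ 0.58707101 -0.13467425  0.03      ]]
tray [[ 0.440449   -0.00122371  0.03      ]]
L [[0.44638793 0.21944071 0.03      ]]
R [[ 0.43617928 -0.19633563  0.03      ]]
[0.42874048 0.01860788 0.89701102] [-0.05918846  0.29487887  0.74725943]
```

View pics/z0.png

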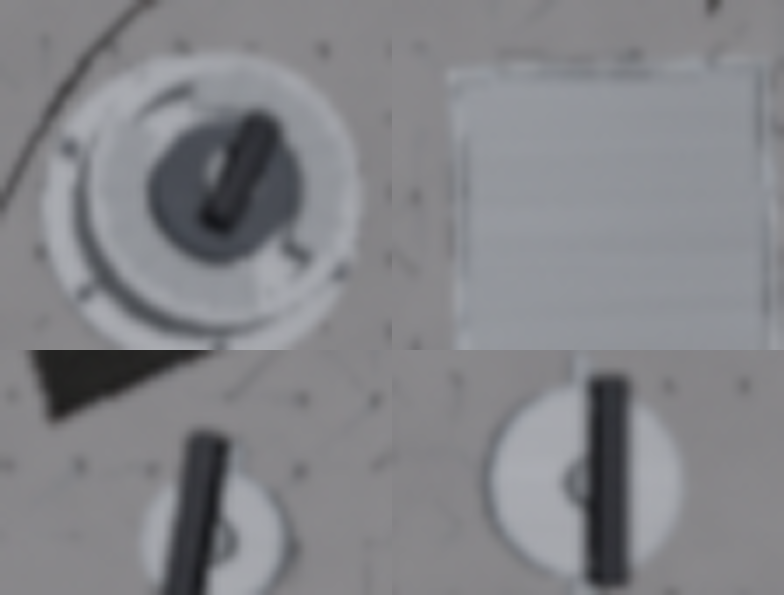

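The crops show the left hub (smaller, radius about 75/7 px) is the one to fit; the right hub is about 97/7 px. The port gap marks are near top-left (165,100) and bottom-right (295,250) in the crop, and the blank's bar runs from (220,225) to (262,120). Next I'll measure these numerically.

```bash
cat >> h.py <<'E'
from scipy.optimize import least_squares
def circ(n,img,c,R,z,band=.006,dark_out=True):
    """edge points by radial profile about c; fit circle of free radius on plane z"""
    g=cv2.GaussianBlur(cv2.cvtColor(img,cv2.COLOR_BGR2GRAY),(3,3),0).astype(np.float32);c=np.array(c,float)
    for _ in range(4):
        th=np.linspace(0,2*np.pi,180,endpoint=False);rr=np.arange(R-band,R+band,.0004)
        P=np.stack([c[0]+np.outer(np.cos(th),rr),c[1]+np.outer(np.sin(th),rr),np.full((180,len(rr)),z)],-1)
        q=pix(n,P).astype(np.float32).reshape(180,-1,2)
        d=np.gradient(cv2.remap(g,q[...,0],q[...,1],cv2.INTER_LINEAR),axis=1);d=-d if dark_out else d
        k=d.argmax(1);m=d.max(1);ok=m>np.median(m)*.6;e=P[np.arange(180),k,:2][ok]
        f=least_squares(lambda p:np.hypot(*(e-p[:2]).T)-p[2],[*c,R],loss='soft_l1',f_scale=.001);c=f.x[:2]
    return f.x,np.median(abs(f.fun)),ok.sum()
def bar(n,img,c,z,rad=.05,th=75):
    """dark blob near world point c: minAreaRect -> centre/ends on plane z"""
    g=img.max(2);m=(g<th).astype(np.uint8);C=pix(n,[[*c,z]])[0]
    w=np.zeros_like(m);rp=int(np.hypot(*(pix(n,[[c[0]+rad,c[1],z]])[0]-C)));cv2.circle(w,tuple(int(v) for v in C),rp,1,-1)
    k,l,s,_=cv2.connectedComponentsWithStats(m*w);j=1+s[1:,4].argmax()
    ct=cv2.findContours((l==j).astype(np.uint8),0,1)[0][0];b=cv2.boxPoints(cv2.minAreaRect(ct))
    i=np.argsort([np.hypot(*(b[a]-b[(a+1)%4])) for a in range(4)])[:2]
    e=pt(n,[(b[a]+b[(a+1)%4])/2 for a in i],z)[:,:2]
    if e[0,0]<e[1,0]:e=e[::-1]
    d=e[0]-e[1];return e.mean(0),np.degrees(np.arctan2(d[1],d[0])),np.hypot(*d),s[j,4]
E
python3 - <<'E'
from h import *
t=cv2.imread('pics/top0.png');s=cv2.imread('pics/scene0.png')
np.set_printoptions(precision=4,suppress=True)
P=pt('top',(373.5,172),.03)[0,:2]
for n,im in(('top',t),('scene',s)):
    print(n)
    print(' body',circ(n,im,P,.046,.051)); print(' foot',circ(n,im,P,.056,.008))
    for nm,c,R in(('L',(.446,.2194),.024),('R',(.436,-.1963),.033)):
        print(nm,circ(n,im,c,R,.022),bar(n,im,c,.058))
    print('blank',bar(n,im,P,.088,.03))
g=cv2.cvtColor(t,cv2.COLOR_BGR2GRAY).astype(np.float32)
c=circ('top',t,P,.046,.051)[0][:2]
for rho in(.030,.034,.037):
    a=np.radians(np.arange(0,360,5));q=pix('top',np.c_[c[0]+rho*np.cos(a),c[1]+rho*np.sin(a),0*a+.051]).astype(np.float32)
    print(rho,cv2.remap(g,q[:,:1],q[:,1:],cv2.INTER_LINEAR).ravel().astype(int).tolist())
# tray: rim corners
hsv=cv2.cvtColor(t,cv2.COLOR_BGR2HSV);print('table/tray',t[250,270],t[232,317])
E
```

```text
top
 body (array([ 0.5903, -0.1364,  0.046 ]), np.float64(0.0007232578721711735), np.int64(163))
 foot (array([ 0.5915, -0.1373,  0.0564]), np.float64(0.0012144955645135014), np.int64(171))
L (array([0.4497, 0.2177, 0.0231]), np.float64(0.0004794370323844277), np.int64(124)) (array([0.4492, 0.2151]), np.float64(-9.711709967768874), np.float64(0.06619624139239005), np.int32(151))
R (array([ 0.4402, -0.1972,  0.0317]), np.float64(0.00033756716852165886), np.int64(137)) (array([ 0.4395, -0.194 ]), np.float64(-0.2463990881684854), np.float64(0.06580533303798587), np.int32(143))
blank (array([ 0.5857, -0.1345]), np.float64(-23.64627121683921), np.float64(0.04144019151161747), np.int32(114))
scene
 body (array([ 0.5933, -0.1369,  0.0461]), np.float64(0.0006559495334367595), np.int64(124))
 foot (array([ 0.5936, -0.137 ,  0.0559]), np.float64(0.0009937888250791567), np.int64(122))
L (array([0.4497, 0.2179, 0.0232]), np.float64(0.0006709613118206711), np.int64(157)) (array([0.455 , 0.2325]), np.float64(-11.187239072328781), np.float64(0.08980076687989053), np.int32(350))
R (array([ 0.4412, -
[... 729 characters left out ...]
149, 148, 148, 149, 149, 148, 147, 148, 148, 148, 147, 148, 149, 148, 147, 147, 148, 147, 147, 148, 148, 148, 147, 148, 149, 148, 148, 159, 167, 169, 165, 150, 114, 104, 132, 147, 148, 147, 147, 148, 148, 148, 148, 149, 148, 147, 147, 148, 149, 147, 147, 147, 146, 145, 146, 149, 148, 147, 147]
0.037 [154, 153, 151, 144, 135, 131, 132, 132, 137, 139, 144, 148, 150, 150, 151, 150, 150, 150, 149, 147, 150, 151, 150, 147, 149, 150, 148, 147, 148, 149, 148, 147, 149, 149, 148, 148, 149, 149, 148, 150, 160, 163, 167, 159, 146, 124, 115, 137, 148, 149, 148, 147, 149, 150, 148, 148, 150, 149, 147, 148, 150, 150, 149, 149, 151, 151, 149, 149, 150, 149, 147, 150]
table/tray [134 132 133] [154 149 145]
```

The left holder is the small one, at (0.450, 0.218) with its bar at about -10°. The port is at (0.592, -0.137) with its x at about 36.5°. The blank's bar is at about -24°, which is 60° clockwise of the port's x and so in range. Next: the tray, the neighbours and the first move.

```bash
cat >> h.py <<'E'
from scipy.spatial.transform import Rotation as Ro
def to(x,y,z,psi):
    """shift/turn in tool axes from now to tool-down pose with tool x at yaw psi deg (mod 180)"""
    s=r.get_state();A=Ro.from_quat(s['eef_rot']);X=A.as_matrix()[:,0];cur=np.degrees(np.arctan2(X[1],X[0]))
    psi+=180*round((cur-psi)/180)
    B=Ro.from_euler('z',psi,degrees=True)*Ro.from_euler('x',180,degrees=True)
    print('yaw',round(cur,1),'shift',A.inv().apply(np.array([x,y,z])-s['tool_pos']).round(4),'rot',(A.inv()*B).as_rotvec().round(4))
E
python3 - <<'E'
from h import *
np.set_printoptions(precision=4,suppress=True)
t=cv2.imread('pics/top0.png')
print('tray corners',pt('top',[(294,209.7),(339,209),(340,255),(294,255)],.014)[:,:2])
print('dropper',pt('top',(291,184),.08)[0],pix('scene',[pt('top',(291,184),.08)[0]]))
m=cv2.inRange(cv2.cvtColor(t,cv2.COLOR_BGR2HSV),(100,90,20),(125,255,200));k,l,s,c=cv2.connectedComponentsWithStats(m)
for i in range(1,k):
    if s[i,4]>150 and 400<c[i][0]<440:print('blower',c[i],s[i],pt('top',c[i],.035))
to(.36,-.28,.24,-24);to(.38,-.137,.2,-24)
E
```

```text
tray corners [[ 0.4929  0.054 ]
 [ 0.4963 -0.0534]
 [ 0.3871 -0.0569]
 [ 0.3857  0.0519]]
dropper [0.5451 0.0592 0.08  ] [[283.9135 187.9575]]
blower [421.2633 190.3808] [412 181  20  19 281] [[ 0.5421 -0.2464  0.035 ]]
yaw 20.6 shift [ 0.2388 -0.2359 -0.0314] rot [-0.0014  0.0008  0.7778]
yaw 20.6 shift [ 0.3078 -0.3627  0.0088] rot [-0.0014  0.0008  0.7778]
```

Run:
```python
from h import *
to(.25,-.36,.24,0);to(.38,-.16,.24,-24)
```

```text
yaw 20.6 shift [ 0.1077 -0.1996 -0.0314] rot [-0.0015  0.0005  0.3589]
yaw 20.6 shift [ 0.2997 -0.3412 -0.0312] rot [-0.0014  0.0008  0.7778]
```

```bash
echo '[[1,0.02,-0.04,-0.01,0,0,0.08],[1,0.045,-0.08,-0.02,0,0,0.16],[1,0.065,-0.12,-0.03,0,0,0.24],[1,0.085,-0.16,-0.03,0,0,0.3],[1,0.108,-0.2,-0.03,0,0,0.36],[1,0.145,-0.225,-0.03,0,0,0.44],[1,0.185,-0.255,-0.03,0,0,0.53],[1,0.225,-0.285,-0.03,0,0,0.62],[1,0.265,-0.315,-0.03,0,0,0.7],[1,0.3,-0.341,-0.03,0,0,0.778]]' | python3 steer.py
python3 - <<'E'
from h import *
to(.592,-.137,.16,-24);to(.592,-.137,.059,-24)
E
```

```text
clock: 1.1
tool_pos: [0.3816, -0.1581, 0.239]
eef_rot: [0.978, -0.209, 0.0, -0.0]
contact_force: [0.6, -0.9, 0.5]
opening: 1.0
finger_force: 0.0
yaw -24.1 shift [ 0.1834 -0.1053  0.079 ] rot [-0.0003  0.     -0.0022]
yaw -24.1 shift [ 0.1834 -0.1053  0.18  ] rot [-0.0003  0.     -0.0022]
```

```bash
echo '[[0.6,0.035,-0.02,0.015,0,0,0],[0.6,0.075,-0.045,0.03,0,0,0],[0.6,0.115,-0.065,0.05,0,0,0],[0.6,0.15,-0.085,0.065,0,0,0],[0.6,0.183,-0.105,0.08,0,0,0],[0.6,0.183,-0.105,0.1,0,0,0],[0.6,0.183,-0.105,0.125,0,0,0],[0.6,0.183,-0.105,0.15,0,0,0],[0.6,0.183,-0.105,0.168,0,0,0],[0.6,0.183,-0.105,0.18,0,0,0]]' | python3 steer.py
echo '[[0.2,0.183,-0.105,0.0,0,0,0]]' | python3 steer.py 2>/dev/null | head -0
python3 - <<'E'
from h import *
cv2.imwrite('pics/s1.png',cv2.resize(cv2.cvtColor(r.snapshot('scene'),cv2.COLOR_RGB2BGR)[90:240,230:480],None,fx=3,fy=3,interpolation=2))
print(r.get_state()['tool_pos'])
E
```

```text
clock: 2.1
tool_pos: [0.5894, -0.1388, 0.0572]
eef_rot: [0.978, -0.208, -0.001, 0.0]
contact_force: [-0.2, -0.0, 0.9]
opening: 0.601
finger_force: 0.0
[ 0.6465699  -0.13233095  0.05795259]
```

View pics/s1.png

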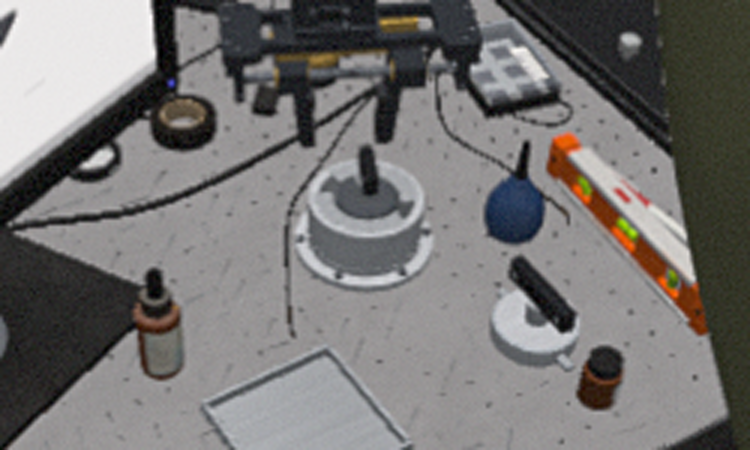

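That picture shows that a stray one-row command I left in the script ran: the gripper went about 5 cm past the port, with fingertips at (308,140) and (385,135). The blank's bar at (367,170) is still in the port, but the sweep may have turned it, so I'll re-measure before going on.

Run:
```python
from h import *
np.set_printoptions(precision=4,suppress=True)
t=cv2.cvtColor(r.snapshot('top'),cv2.COLOR_RGB2BGR);cv2.imwrite('pics/top1.png',t)
s=r.get_state();print(s['clock'],s['tool_pos'],s['contact_force'],s['opening'],s['finger_force'])
print('body',circ('top',t,(.5905,-.1365),.046,.051)[0]);print('blank',bar('top',t,(.587,-.1355),.088,.028))
for c,R in(((.446,.2194),.024),((.436,-.1963),.033)):print(circ('top',t,c,R,.022)[0])
cv2.imwrite('pics/z1.png',cv2.resize(t[130:260,270:450],None,fx=4,fy=4,interpolation=2))
to(.592,-.137,.16,-24)
```

```text
2.3 [ 0.6468 -0.132   0.0592] [0.9202 0.0156 0.9887] 0.4471864507221807 0.0
body [ 0.5912 -0.135   0.0456]
blank (array([ 0.5855, -0.1349]), np.float64(-26.199044448183784), np.float64(0.03956139029753747), np.int32(96))
[0.4497 0.2176 0.023 ]
[ 0.4354 -0.2079  0.0342]
yaw -23.9 shift [-0.0474  0.0263 -0.1013] rot [-0.0045 -0.0074  0.0025]
```

View pics/z1.png

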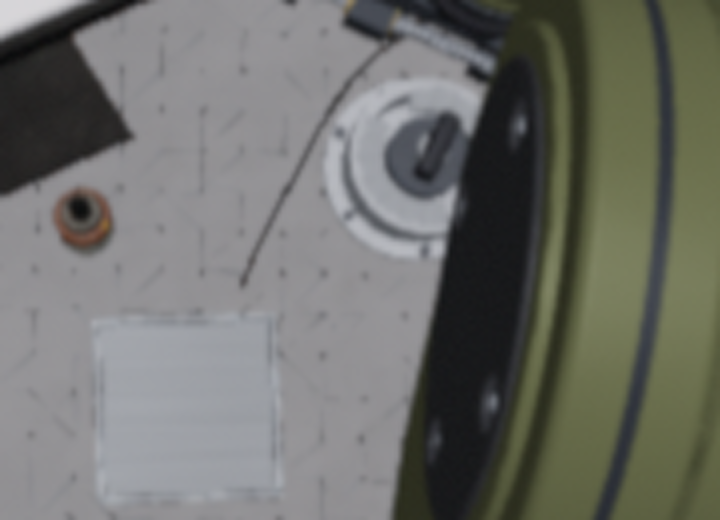

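The crop shows the blank's bar at about (437,145), unmoved at about -25°. The dropper at (83,215) and the tray are also unchanged, so the stray move did no harm. Now I'll lift, go back over the blank, descend and close.

```bash
echo '[[0.6,0,0,-0.03,0,0,0],[0.6,0,0,-0.06,0,0,0],[0.6,-0.025,0.013,-0.06,0,0,0],[0.6,-0.0475,0.0265,-0.06,0,0,0],[0.6,-0.0475,0.0265,-0.04,0,0,0],[0.6,-0.0475,0.0265,-0.02,0,0,0],[0.6,-0.0475,0.0265,0,0,0,0],[0,-0.0475,0.0265,0,0,0,0],[0,-0.0475,0.0265,0,0,0,0],[0,-0.0475,0.0265,0,0,0,0]]' | python3 steer.py 20
```

```text
clock: 3.3
tool_pos: [0.5873, -0.1392, 0.0602]
eef_rot: [0.978, -0.208, 0.001, -0.0]
contact_force: [0.5, 0.5, 0.2]
opening: 0.356
finger_force: 0.0
```

```bash
echo '[[0,0,0,0,0,0,0],[0,0,0,0,0,0,0],[0,0,0,0,0,0,0]]' | python3 steer.py 20
```

```text
clock: 3.6
tool_pos: [0.5864, -0.139, 0.0595]
eef_rot: [0.978, -0.208, 0.0, 0.0]
contact_force: [1.2, 0.6, 0.2]
opening: 0.078
finger_force: 0.0
```

Run:
```python
from h import *
a=cv2.cvtColor(r.snapshot('scene'),cv2.COLOR_RGB2BGR);t=cv2.cvtColor(r.snapshot('top'),cv2.COLOR_RGB2BGR);cv2.imwrite('pics/top2.png',t)
s=r.get_state();print(s['clock'],s['tool_pos'],s['contact_force'],s['opening'],s['finger_force'])
print(pix('scene',[s['tool_pos'],[.592,-.137,.051],[.592,-.137,.088]]))
f=lambda i:cv2.resize(i,(400,400),interpolation=2)
cv2.imwrite('pics/z2.png',np.hstack([f(a[100:200,300:400]),f(t[130:210,340:420])]))
```

```text
3.7 [ 0.58623848 -0.13898322  0.05926928] [0.20008682 0.03615961 0.56765476] 0.0071718676338668455 0.0
[[353.79875545 154.00990292]
 [351.6253545  155.47279826]
 [352.42002156 143.43890802]]
```

View pics/z2.png

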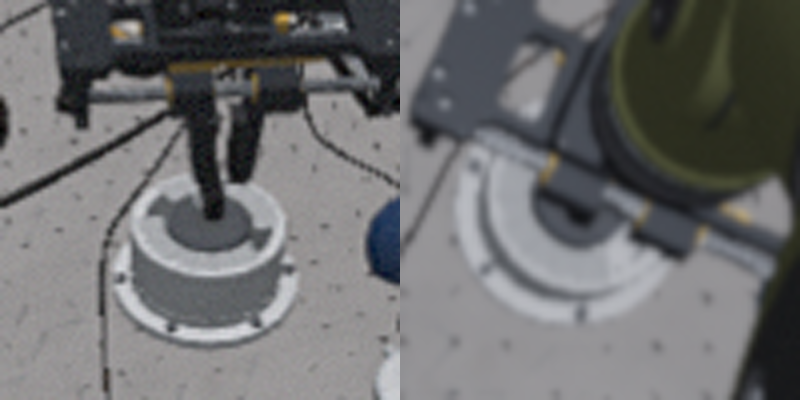

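Run:
```python
from h import *
print(pix('scene',[[.6466,-.132,.058],[.6466,-.132,.078],[.592,-.137,.04],[.5862,-.139,.0593],[.5862,-.139,.078]]))
s=r.get_state();print(s)
```

```text
[[338.34360945 140.69365115]
 [338.57179767 134.23042964]
 [351.39588333 158.93254117]
 [353.8141353  154.00742792]
 [354.24361843 147.93159248]]
{'clock': 3.7, 'q': array([ 0.14635532,  0.8629122 ,  0.01753696,  1.75509841, -0.02658772,
        0.52337665, -1.80922858]), 'qd': array([ 0.00189035,  0.00177797, -0.00114217,  0.00088522,  0.00026359,
       -0.00011412, -0.00193441]), 'joint_torque': array([-2.73780679e-04, -5.47253859e+01,  1.75667726e+00, -1.00184324e+01,
        7.81419163e-03, -7.97333848e-02, -4.86928111e-04]), 'tool_pos': array([ 0.58623848, -0.13898322,  0.05926928]), 'eef_rot': array([ 9.78112592e-01, -2.08076213e-01,  2.17800564e-04,  6.54895120e-06]), 'contact_force': array([0.20008682, 0.03615961, 0.56765476]), 'moment': array([ 0.06426377,  0.01227282, -0.04874253]), 'finger_force': 0.0, 'opening': 0.0071718676338668455}
```

The crop pair shows the left finger merging with the bar at about (210,190) and the right fingertip at about (240,180). The fingers then closed to 0.007, so they missed the bar. I'll take one enlarged look with predicted points drawn in.

Run:
```python
from h import *
a=cv2.cvtColor(r.snapshot('scene'),cv2.COLOR_RGB2BGR);cv2.imwrite('pics/scene3.png',a)
s=r.get_state();print(s['clock'],s['tool_pos'],s['opening'])
u,v,k=305,95,8
z=cv2.resize(a[v:v+70,u:u+95],None,fx=k,fy=k,interpolation=2)
x,y,_=s['tool_pos'];d=np.array([np.cos(np.radians(-24)),np.sin(np.radians(-24))])*.02;c=np.array([.5915,-.1365])
for P,col in([(x,y,.059),(0,0,255)],[(x,y,.079),(0,255,0)],[(x,y,.104),(0,255,0)],[(*(c+d),.088),(255,255,0)],[(*(c-d),.088),(255,255,0)],[(*(c-d),.068),(255,255,0)]):
    p=(pix('scene',[P])[0]-[u,v]+.5)*k;cv2.circle(z,tuple(int(q) for q in p),4,col,-1)
cv2.imwrite('pics/z3.png',z)
```

```text
3.75 [ 0.58617716 -0.13896005  0.05916975] 0.003304637757967472
```

View pics/z3.png

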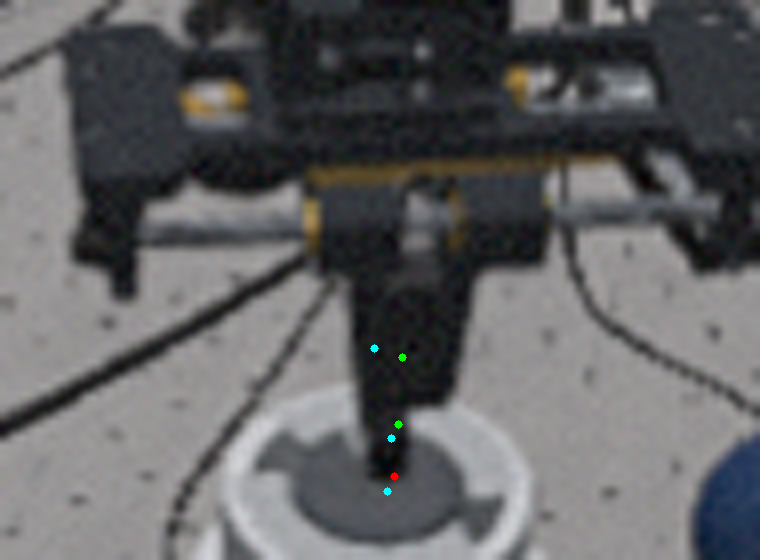

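Run:
```python
from h import *
print(pt('scene',[(356.5,144.7)],.059),pt('scene',[(356.5,144.7)],.085),'meas .586 -.139')
print(pt('scene',[(345.5,137.5)],.058),pt('scene',[(345.5,137.5)],.085),'meas .6466 -.132 (moving)')
print(pt('top',[(384,172.5)],.12),pt('top',[(384,172.5)],.14))
print(pix('top',[[.586,-.139,.12],[.592,-.137,.088]]))
```

```text
[[ 0.61202785 -0.16218326  0.059     ]] [[ 0.58667168 -0.14491708  0.085     ]] meas .586 -.139
[[ 0.64875709 -0.15334737  0.058     ]] [[ 0.6210251  -0.13578923  0.085     ]] meas .6466 -.132 (moving)
[[ 0.5678312  -0.14022094  0.12      ]] [[ 0.56425105 -0.13613274  0.14      ]]
[[383.4173274  164.08859498]
 [379.62681891 164.22071613]]
```

The fingers closed above the bar. In the image the tips are at about (356.5,145), which puts them near z = 0.085, some 25 mm above the reported TCP. I'll open, lower in small steps watching the force, and close again.

```bash
echo '[[0.5,0,0,-0.005,0,0,0],[0.5,0,0,-0.005,0,0,0],[0.5,0,0,-0.005,0,0,0],[0.5,0,0,-0.005,0,0,0],[0.5,0,0,-0.005,0,0,0],[0.5,0,0,-0.002,0,0,0],[0.5,0,0,0.001,0,0,0],[0.5,0,0,0.003,0,0,0],[0.5,0,0,0.004,0,0,0],[0.5,0,0,0.005,0,0,0]]' | python3 steer.py
python3 - <<'E'
from h import *
a=cv2.cvtColor(r.snapshot('scene'),cv2.COLOR_RGB2BGR);cv2.imwrite('pics/scene4.png',a)
t=cv2.cvtColor(r.snapshot('top'),cv2.COLOR_RGB2BGR);cv2.imwrite('pics/top4.png',t)
s=r.get_state();print(s['tool_pos'],s['contact_force'])
u,v,k=305,95,5
z=cv2.resize(a[v:v+70,u:u+95],None,fx=k,fy=k,interpolation=2)
for h,col in((0,(0,0,255)),(.02,(0,255,0))):
    p=(pix('scene',[s['tool_pos']+[0,0,h]])[0]-[u,v]+.5)*k;cv2.circle(z,tuple(int(q) for q in p),3,col,-1)
z2=cv2.resize(t[135:205,340:400],None,fx=k,fy=k,interpolation=2)
cv2.imwrite('pics/z4.png',np.hstack([z,z2]))
E
```

```text
clock: 4.75
tool_pos: [0.5861, -0.139, 0.0538]
eef_rot: [0.978, -0.208, -0.0, 0.0]
contact_force: [0.3, 0.3, 0.3]
opening: 0.496
finger_force: 0.0
[ 0.58604277 -0.13893878  0.05387335] [ 0.62407899 -0.2832543  -0.34091996]
```

View pics/z4.png

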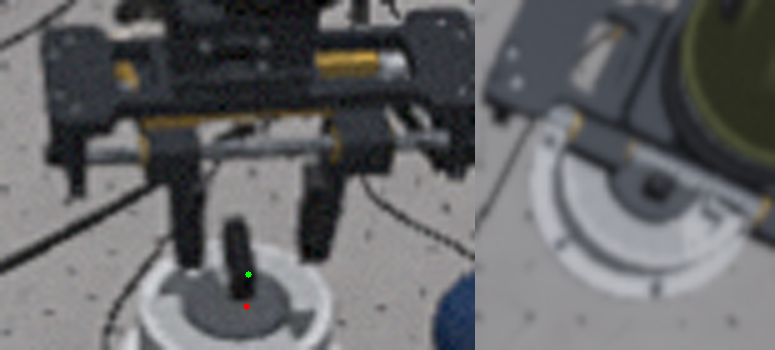

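The fingers now straddle the bar: tips at (190,265) and (315,260), bar from (235,215) to (240,295). The tips do sit about 25 mm above the reported TCP. I'll lower another 12 mm with the force watched, then more.

```bash
echo '[[0.5,0.003,0,0.003,0,0,0],[0.5,0.005,0,0.006,0,0,0],[0.5,0.005,0,0.009,0,0,0],[0.5,0.005,0,0.012,0,0,0]]' | python3 steer.py
```

```text
clock: 5.25
tool_pos: [0.5907, -0.141, 0.0416]
eef_rot: [0.978, -0.208, -0.0, 0.0]
contact_force: [-0.3, -0.0, -0.0]
opening: 0.503
finger_force: 0.0
```

```bash
echo '[[0.5,0,0,0.003,0,0,0],[0.5,0,0,0.006,0,0,0],[0.5,0,0,0.008,0,0,0],[0,0,0,0.008,0,0,0],[0,0,0,0.008,0,0,0],[0,0,0,0.008,0,0,0],[0,0,0,0.008,0,0,0],[0,0,0,0.008,0,0,0],[0,0,0,0.008,0,0,0]]' | python3 steer.py 20
```

```text
clock: 6.15
tool_pos: [0.5917, -0.1395, 0.0344]
eef_rot: [0.978, -0.207, 0.001, -0.001]
contact_force: [1.5, 4.9, 2.6]
opening: 0.187
finger_force: 20.0
```

```bash
echo '[[0.35,0,0,0,0,0,0],[0.35,0,0,0,0,0,0],[0.35,0,0,-0.004,0,0,0],[0.35,0,0,-0.008,0,0,0],[0,0,0,-0.008,0,0,0],[0,0,0,-0.008,0,0,0],[0,0,0,-0.008,0,0,0],[0,0,0,-0.008,0,0,0],[0,0,0,-0.008,0,0,0]]' | python3 steer.py 20
```

```text
clock: 7.05
tool_pos: [0.5916, -0.1396, 0.0423]
eef_rot: [0.978, -0.208, 0.001, -0.001]
contact_force: [1.5, 4.5, 2.7]
opening: 0.135
finger_force: 20.0
```

Opening 0.135 × 88 = 12 mm, so the pads are on the bar flats (the real tips are about 27 mm above the reported TCP). Now I'll turn the blank anticlockwise by 60°.

```bash
echo '[[0,0,0,0,0,0,-0.1],[0,0,0,0,0,0,-0.22],[0,0,0,0,0,0,-0.34],[0,0,0,0,0,0,-0.46],[0,0,0,0,0,0,-0.58],[0,0,0,0,0,0,-0.7],[0,0,0,0,0,0,-0.82],[0,0,0,0,0,0,-0.94],[0,0,0,0,0,0,-1.02],[0,0,0,0,0,0,-1.05]]' | python3 steer.py 25; python3 -c "
from h import *
to(.5916,-.1396,.0423,36.5);print(r.get_state()['moment'])"
```

```text
clock: 8.05
tool_pos: [0.5904, -0.1371, 0.0417]
eef_rot: [0.95, 0.312, 0.001, -0.002]
contact_force: [0.0, 8.0, 2.9]
opening: 0.135
finger_force: 25.0
yaw 36.4 shift [-0.0005  0.0027 -0.0006] rot [-0.0043 -0.0025 -0.0021]
[ 1.85289557  0.08040488 -0.14683149]
```

```bash
echo '[[0,0.001,-0.0015,0,0,0,0],[0,0.002,-0.003,0,0,0,0],[0,0.002,-0.003,-0.003,0,0,0],[0,0.002,-0.003,-0.006,0,0,0],[0,0.002,-0.003,-0.009,0,0,0]]' | python3 steer.py
```

```text
clock: 8.55
tool_pos: [0.5905, -0.1372, 0.0511]
eef_rot: [0.951, 0.31, 0.0, -0.0]
contact_force: [1.9, 3.4, -2.5]
opening: 0.135
finger_force: 25.0
```

```bash
echo '[[0,0,0,-0.008,0,0,0],[0,0,0,-0.018,0,0,0],[0,0,0,-0.03,0,0,0],[0,0,0,-0.045,0,0,0],[0,0,0,-0.06,0,0,0],[0,0,0,-0.075,0,0,0],[0,0,0,-0.08,0,0,0]]' | python3 steer.py
python3 - <<'E'
from h import *
to(.4405,-.137,.13,0);to(.4405,-.001,.13,0)
E
```

```text
clock: 9.25
tool_pos: [0.5915, -0.1384, 0.1337]
eef_rot: [0.951, 0.31, 0.001, 0.001]
contact_force: [0.1, 0.8, -1.2]
opening: 0.135
finger_force: 25.0
yaw 36.1 shift [-0.1212 -0.0901  0.0032] rot [ 0.0025 -0.0028  0.6299]
yaw 36.1 shift [-0.0411 -0.2     0.003 ] rot [ 0.0025 -0.0028  0.6299]
```

```bash
echo '[[0,-0.03,-0.022,0,0,0,0.06],[0,-0.065,-0.048,0,0,0,0.15],[0,-0.1,-0.074,0,0,0,0.25],[0,-0.121,-0.09,0,0,0,0.35],[0,-0.11,-0.105,0,0,0,0.45],[0,-0.09,-0.133,0,0,0,0.55],[0,-0.07,-0.16,0,0,0,0.63],[0,-0.052,-0.185,0,0,0,0.63],[0,-0.041,-0.2,0,0,0,0.63],[0,-0.041,-0.2,0.02,0,0,0.63]]' | python3 steer.py
python3 - <<'E'
from h import *
to(.4405,-.001,.016,0)
E
```

```text
clock: 10.25
tool_pos: [0.4416, 0.0034, 0.1126]
eef_rot: [1.0, 0.003, 0.003, -0.001]
contact_force: [0.5, -0.6, -1.3]
opening: 0.136
finger_force: 25.0
yaw 0.4 shift [-0.0016  0.0045  0.0966] rot [-0.002  -0.0056  0.0061]
```

```bash
echo '[[0,-0.001,0.003,0.025,0,0,0],[0,-0.001,0.003,0.05,0,0,0],[0,-0.001,0.003,0.07,0,0,0],[0,-0.001,0.003,0.08,0,0,0],[0,-0.001,0.003,0.087,0,0,0],[0,-0.001,0.003,0.091,0,0,0],[0,-0.001,0.003,0.094,0,0,0],[0,-0.001,0.003,0.096,0,0,0]]' | python3 steer.py
```

```text
clock: 11.05
tool_pos: [0.4385, -0.0036, 0.0176]
eef_rot: [1.0, 0.0, -0.0, 0.001]
contact_force: [-0.2, -0.9, -0.6]
opening: 0.133
finger_force: 25.0
```

```bash
echo '[[0,0.001,-0.002,0.001,0,0,0],[0,0.001,-0.002,0.002,0,0,0],[0,0.001,-0.002,0.003,0,0,0],[0,0.001,-0.002,0.003,0,0,0]]' | python3 steer.py
```

```text
clock: 11.45
tool_pos: [0.4399, -0.0008, 0.0159]
eef_rot: [1.0, 0.001, 0.001, 0.0]
contact_force: [-1.5, 1.8, 17.4]
opening: 0.138
finger_force: 25.0
```

```bash
echo '[[0.4,0,0,-0.0012,0,0,0],[0.4,0,0,-0.0012,0,0,0],[0.4,0,0,-0.0012,0,0,0],[0.4,0,0,-0.03,0,0,0],[0.4,0,0,-0.07,0,0,0],[0.4,0,0,-0.11,0,0,0]]' | python3 steer.py
python3 - <<'E'
from h import *
to(.4497,.2178,.126,-9.8)
E
```

```text
clock: 12.05
tool_pos: [0.4381, -0.0012, 0.125]
eef_rot: [1.0, 0.001, -0.002, 0.0]
contact_force: [0.8, -0.2, -0.9]
opening: 0.402
finger_force: 0.0
yaw 0.1 shift [ 0.0119 -0.219  -0.0013] rot [0.0013 0.0045 0.1724]
```

```bash
echo '[[0.6,0.002,-0.035,0,0,0,0.03],[0.6,0.004,-0.075,0,0,0,0.06],[0.6,0.006,-0.115,0,0,0,0.09],[0.6,0.008,-0.155,0,0,0,0.12],[0.6,0.01,-0.19,0,0,0,0.15],[0.6,0.012,-0.21,0,0,0,0.172],[0.6,0.012,-0.219,0,0,0,0.172],[0.6,0.012,-0.219,0,0,0,0.172]]' | python3 steer.py
python3 - <<'E'
from h import *
np.set_printoptions(precision=4,suppress=True)
t=cv2.cvtColor(r.snapshot('top'),cv2.COLOR_RGB2BGR);cv2.imwrite('pics/top5.png',t)
a=cv2.cvtColor(r.snapshot('scene'),cv2.COLOR_RGB2BGR);cv2.imwrite('pics/scene5.png',a)
print('blank bar',bar('top',t,(.4405,-.001),.062,.03));print('port',circ('top',t,(.5905,-.1365),.046,.051),circ('scene',a,(.5905,-.1365),.046,.051))
print('wide',circ('top',t,(.436,-.1963),.033,.022))
c=circ('top',t,(.5905,-.1365),.046,.051)[0][:2];g=cv2.cvtColor(t,6).astype(np.float32)
for rho in(.030,.034):
    al=np.radians(np.arange(0,360,4));q=pix('top',np.c_[c[0]+rho*np.cos(al),c[1]+rho*np.sin(al),0*al+.051]).astype(np.float32)
    print(rho,cv2.remap(g,q[:,:1],q[:,1:],1).ravel().astype(int).tolist())
to(.4497,.2178,.0125,-9.8)
E
```

```text
clock: 12.85
tool_pos: [0.4504, 0.2186, 0.1236]
eef_rot: [0.996, -0.084, -0.001, 0.0]
contact_force: [-0.4, -0.3, 0.7]
opening: 0.603
finger_force: 0.0
blank bar (array([ 0.4356, -0.0017]), np.float64(0.8365951480081343), np.float64(0.03582848899661565), np.int32(89))
port (array([ 0.5902, -0.1364,  0.0461]), np.float64(0.0008008405730336038), np.int64(164)) (array([ 0.5934, -0.1369,  0.0462]), np.float64(0.0007501498928120451), np.int64(123))
wide (array([ 0.4402, -0.1973,  0.0318]), np.float64(0.0004096664353120845), np.int64(136))
0.03 [156, 157, 157, 154, 149, 147, 154, 160, 167, 171, 176, 177, 178, 173, 166, 162, 160, 160, 159, 159, 159, 160, 160, 159, 158, 158, 158, 157, 156, 156, 156, 156, 156, 155, 155, 155, 155, 154, 153, 152, 154, 151, 151, 151, 152, 154, 158, 161, 161, 163, 170, 177, 180, 179, 173, 153, 126, 107, 124, 144, 152, 154, 154, 152, 151, 153, 153, 153, 153, 154, 154, 155, 154, 153, 153, 155, 156, 155, 155, 155, 155, 157, 156, 156, 156, 156, 157, 156, 155, 155]
0.034 [160, 160, 159, 154, 139, 124, 115, 116, 125, 130, 138, 147, 155, 159, 158, 159, 160, 159, 159, 159, 160, 160, 160, 158, 158, 159, 160, 160, 158, 158, 159, 160, 160, 159, 158, 158, 159, 160, 159, 159, 159, 160, 159, 159, 159, 160, 160, 160, 160, 162, 170, 178, 181, 180, 176, 162, 134, 105, 122, 147, 158, 159, 158, 158, 158, 159, 159, 159, 159, 160, 160, 160, 159, 158, 158, 159, 159, 159, 159, 159, 160, 159, 159, 158, 159, 160, 160, 158, 158, 159]
yaw -9.9 shift [-0.0008 -0.0022  0.111 ] rot [ 0.0033  0.0027 -0.0012]
```

```bash
echo '[[0.6,-0.001,-0.001,0.03,0,0,0],[0.6,-0.001,0,0.06,0,0,0],[0.6,-0.001,0,0.085,0,0,0],[0.6,-0.001,0,0.1,0,0,0],[0.6,-0.001,0,0.111,0,0,0],[0,-0.001,0,0.111,0,0,0],[0,-0.001,0,0.111,0,0,0],[0,-0.001,0,0.111,0,0,0],[0,-0.001,0,0.111,0,0,0],[0,-0.001,0,0.111,0,0,0]]' | python3 steer.py 20
echo '[[0,0,0,0,0,0,0],[0,0,0,0,0,0,0],[0,0,0,0,0,0,0]]' | python3 steer.py 40
```

```text
clock: 13.95
tool_pos: [0.45, 0.218, 0.0134]
eef_rot: [0.996, -0.086, -0.001, 0.0]
contact_force: [-0.4, 0.2, -0.3]
opening: 0.17
finger_force: 0.0
clock: 14.25
tool_pos: [0.4501, 0.218, 0.0132]
eef_rot: [0.996, -0.085, -0.001, 0.0]
contact_force: [-0.2, 0.8, 6.0]
opening: 0.131
finger_force: 40.0
```

```bash
echo '[[0,0,0,-0.01,0,0,0],[0,0,0,-0.03,0,0,0],[0,0,0,-0.06,0,0,0],[0,0,0,-0.09,0,0,0],[0,0,0,-0.115,0,0,0],[0,0,0,-0.125,0,0,0]]' | python3 steer.py
python3 - <<'E'
from h import *
to(.45,-.137,.138,36.5);to(.5915,-.137,.138,36.5)
E
```

```text
clock: 14.85
tool_pos: [0.4506, 0.2181, 0.1401]
eef_rot: [0.996, -0.086, 0.0, -0.0]
contact_force: [-0.1, 0.3, -1.3]
opening: 0.133
finger_force: 40.0
yaw -9.8 shift [0.06   0.35   0.0019] rot [-4.000e-04 -7.000e-04 -8.085e-01]
yaw -9.8 shift [0.1994 0.3259 0.002 ] rot [-4.000e-04 -7.000e-04 -8.085e-01]
```

```bash
echo '[[0,0.005,0.03,0,0,0,-0.06],[0,0.012,0.07,0,0,0,-0.15],[0,0.019,0.11,0,0,0,-0.25],[0,0.026,0.15,0,0,0,-0.35],[0,0.033,0.19,0,0,0,-0.45],[0,0.04,0.23,0,0,0,-0.55],[0,0.047,0.27,0,0,0,-0.65],[0,0.053,0.31,0,0,0,-0.75],[0,0.058,0.34,0,0,0,-0.81],[0,0.06,0.35,0,0,0,-0.81]]' | python3 steer.py
python3 - <<'E'
from h import *
to(.5915,-.137,.138,36.5)
E
```

```text
clock: 15.85
tool_pos: [0.4477, -0.1413, 0.1372]
eef_rot: [0.95, 0.311, -0.003, 0.0]
contact_force: [-0.1, 1.4, -1.8]
opening: 0.132
finger_force: 40.0
yaw 36.3 shift [ 0.1185  0.0816 -0.0015] rot [-0.0012  0.0053 -0.0041]
```

```bash
echo '[[0,0.02,0.014,0,0,0,0],[0,0.045,0.031,0,0,0,0],[0,0.07,0.049,0,0,0,0],[0,0.095,0.066,0,0,0,0],[0,0.111,0.076,0,0,0,0],[0,0.117,0.08,0,0,0,0],[0,0.117,0.08,0,0,0,0],[0,0.117,0.08,0,0,0,0]]' | python3 steer.py
python3 - <<'E'
from h import *
np.set_printoptions(precision=4,suppress=True)
to(.5915,-.137,.063,36.5)
t=cv2.cvtColor(r.snapshot('top'),cv2.COLOR_RGB2BGR);cv2.imwrite('pics/top6.png',t)
a=cv2.cvtColor(r.snapshot('scene'),cv2.COLOR_RGB2BGR);cv2.imwrite('pics/scene6.png',a)
s=r.get_state();c=s['tool_pos'];print(c,s['moment'])
h=c[2]-.013+.022
for k in (0,.022):
    try:print(circ('scene',a,c[:2],.024,h-k))
    except Exception as e:print(e)
E
```

```text
clock: 16.65
tool_pos: [0.5895, -0.1313, 0.1374]
eef_rot: [0.949, 0.314, -0.002, -0.0]
contact_force: [-0.2, -0.0, -0.6]
opening: 0.134
finger_force: 40.0
yaw 36.6 shift [-0.0015  0.0059  0.0744] rot [-0.0018  0.0042  0.0023]
[ 0.5896 -0.1318  0.1377] [-0.0159  0.0139 -0.0536]
(array([ 0.5897, -0.131 ,  0.0231]), np.float64(0.0006424828781768921), np.int64(142))
(array([ 0.5906, -0.1278,  0.0255]), np.float64(0.0018372581609760585), np.int64(110))
```

```bash
echo '[[0,-0.0015,0.005,0.01,0,0,0],[0,-0.0015,0.0055,0.03,0,0,0],[0,-0.0015,0.0055,0.05,0,0,0],[0,-0.0015,0.0055,0.062,0,0,0],[0,-0.0015,0.0055,0.068,0,0,0],[0,-0.0015,0.0055,0.068,0,0,0],[0,-0.0015,0.0055,0.068,0,0,0]]' | python3 steer.py
python3 - <<'E'
from h import *
to(.5915,-.137,.043,36.5)
E
```

```text
clock: 17.45
tool_pos: [0.5935, -0.137, 0.0704]
eef_rot: [0.949, 0.314, -0.001, 0.0]
contact_force: [0.5, -0.2, -1.9]
opening: 0.132
finger_force: 40.0
yaw 36.6 shift [-0.0016 -0.0012  0.0274] rot [0.0002 0.0013 0.0018]
```

```bash
echo '[[0,-0.001,-0.0005,0.003,0,0,0],[0,-0.001,-0.0005,0.006,0,0,0],[0,-0.001,-0.0005,0.009,0,0,0],[0,-0.001,-0.0005,0.012,0,0,0],[0,-0.001,-0.0005,0.015,0,0,0],[0,-0.001,-0.0005,0.017,0,0,0]]' | python3 steer.py
```

```text
clock: 18.05
tool_pos: [0.5917, -0.1372, 0.0525]
eef_rot: [0.949, 0.314, -0.001, 0.0]
contact_force: [0.1, 0.2, -1.2]
opening: 0.133
finger_force: 40.0
```

```bash
echo '[[0,0,0,0.003,0,0,0],[0,0,0,0.006,0,0,0],[0,0,0,0.009,0,0,0],[0,0,0,0.0105,0,0,0],[0,0,0,0.0105,0,0,0]]' | python3 steer.py
```

```text
clock: 18.55
tool_pos: [0.5919, -0.1372, 0.0425]
eef_rot: [0.949, 0.314, -0.001, 0.0]
contact_force: [0.2, 0.6, 2.4]
opening: 0.133
finger_force: 40.0
```

```bash
echo '[[0,0,0,0.001,0,0,0],[0,0,0,0.0015,0,0,0],[0,0,0,0.0015,0,0,0.1],[0,0,0,0.0015,0,0,0.22],[0,0,0,0.0017,0,0,0.34],[0,0,0,0.002,0,0,0.46],[0,0,0,0.002,0,0,0.58],[0,0,0,0.0022,0,0,0.7],[0,0,0,0.0025,0,0,0.8],[0,0,0,0.0025,0,0,0.8]]' | python3 steer.py 60; python3 -c "
from h import *
to(.5916,-.137,.0395,36.5-76);print(r.get_state()['moment'])"
```

```text
clock: 19.55
tool_pos: [0.5925, -0.137, 0.0404]
eef_rot: [0.997, -0.08, -0.0, 0.001]
contact_force: [-0.1, 0.7, 4.2]
opening: 0.131
finger_force: 60.0
yaw -9.2 shift [-0.0009  0.0002  0.0009] rot [1.500e-03 1.000e-04 5.283e-01]
[ 0.17357691  0.13215025 -0.00440043]
```

```bash
echo '[[0,-0.0005,0,0.0005,0,0,0.1],[0,-0.0005,0,0.0008,0,0,0.2],[0,-0.0005,0,0.001,0,0,0.3],[0,-0.0005,0,0.001,0,0,0.4],[0,-0.0005,0,0.001,0,0,0.48],[0,-0.0005,0,0.001,0,0,0.54],[0,-0.0005,0,0.001,0,0,0.58],[0,-0.0005,0,0.001,0,0,0.58]]' | python3 steer.py 60; python3 -c "
from h import *
to(.5916,-.137,.0395,36.5-76);print(r.get_state()['moment'])"
```

```text
clock: 20.35
tool_pos: [0.5922, -0.1372, 0.0394]
eef_rot: [0.933, -0.359, 0.0, 0.001]
contact_force: [-0.4, -0.5, 4.8]
opening: 0.133
finger_force: 62.1
yaw -42.1 shift [-0.0006  0.0003 -0.0001] rot [ 0.0017 -0.001  -0.0453]
[-0.01391938  0.03219169  0.99766701]
```

At the stop: moment 1 N·m and yaw -42°, with z about 3 mm below where it first met the seat. Now I'll release and lift.

```bash
echo '[[0,0,0,-0.0005,0,0,-0.01],[0.4,0,0,-0.0005,0,0,-0.01],[0.4,0,0,-0.0005,0,0,-0.01],[0.4,0,0,-0.0005,0,0,-0.01],[0.4,0,0,-0.02,0,0,-0.01],[0.4,0,0,-0.05,0,0,-0.01],[0.4,0,0,-0.085,0,0,-0.01],[0.4,0,0,-0.12,0,0,-0.01]]' | python3 steer.py
python3 - <<'E'
from h import *
to(.36,-.137,.16,-10)
E
```

```text
clock: 21.15
tool_pos: [0.5909, -0.1371, 0.1596]
eef_rot: [0.934, -0.358, -0.002, 0.001]
contact_force: [-0.0, -0.1, -0.5]
opening: 0.4
finger_force: 0.0
yaw -41.9 shift [-0.1719  0.1542  0.0004] rot [ 0.002   0.0029 -0.557 ]
```

```bash
echo '[[0.4,-0.025,0.023,0,0,0,-0.05],[0.4,-0.06,0.054,0,0,0,-0.15],[0.4,-0.095,0.085,0,0,0,-0.25],[0.4,-0.13,0.116,0,0,0,-0.35],[0.4,-0.155,0.14,0,0,0,-0.45],[0.4,-0.171,0.154,0,0,0,-0.55],[0.4,-0.171,0.154,0,0,0,-0.55]]' | python3 steer.py
python3 - <<'E'
from h import *
np.set_printoptions(precision=4,suppress=True)
t=cv2.cvtColor(r.snapshot('top'),cv2.COLOR_RGB2BGR);a=cv2.cvtColor(r.snapshot('scene'),cv2.COLOR_RGB2BGR)
print('holder bar',bar('top',t,(.591,-.137),.085,.045));print('blank',bar('top',t,(.4405,-.001),.062,.03))
f=lambda i,w:cv2.resize(i,(w,400),interpolation=2)
cv2.imwrite('pics/z9.png',np.hstack([f(a[100:300,210:450],480),f(t[140:215,345:405],320)]))
E
```

```text
clock: 21.85
tool_pos: [0.3573, -0.1378, 0.1593]
eef_rot: [0.996, -0.091, -0.003, 0.001]
contact_force: [0.4, -1.1, -0.1]
opening: 0.397
finger_force: 0.0
holder bar (array([ 0.5895, -0.1374]), np.float64(-36.27898494045006), np.float64(0.06840811593373058), np.int32(114))
blank (array([ 0.4367, -0.0017]), np.float64(0.8366164332506129), np.float64(0.03807605946044656), np.int32(93))
```

View pics/z9.png

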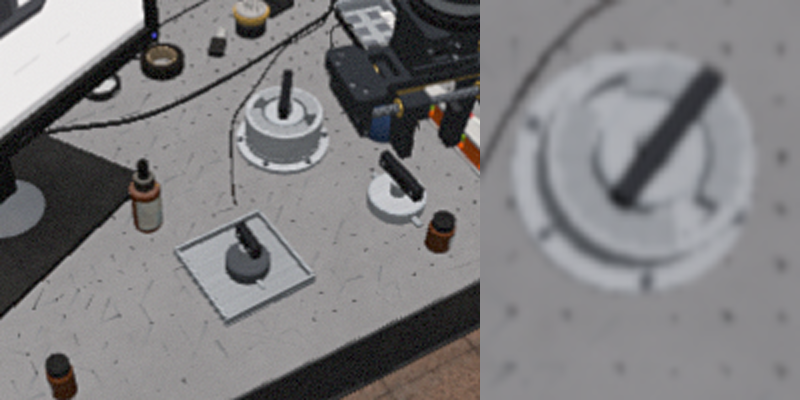

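The picture shows the blank upright mid-tray at (245,255), the holder in the port at (287,95), and the dropper, vials and wide holder standing. The bar reads -36° against -42° at the gripper, so I'll check that with a better fit.

Run:
```python
from h import *
t=np.mean([cv2.cvtColor(r.snapshot('top'),cv2.COLOR_RGB2BGR).astype(float) for _ in range(3)],0)
def pca(img,c,z,rad):
    g=cv2.resize(img.max(2).astype(np.float32),None,fx=4,fy=4,interpolation=2);C=pix('top',[[*c,z]])[0]
    y,x=np.nonzero(g<90);p=np.c_[(x+.5)/4-.5,(y+.5)/4-.5];p=p[np.hypot(*(p-C).T)<rad]
    W=pt('top',p,z)[:,:2];m=W.mean(0);v=np.linalg.svd(W-m,full_matrices=False)[2][0];return m,np.degrees(np.arctan(v[1]/v[0])),len(W),np.ptp((W-m)@v)
print('now',pca(t,(.591,-.137),.085,17));print('blank now',pca(t,(.439,-.002),.062,12))
t0=cv2.imread('pics/top0.png').astype(float)
print('holder0',pca(t0,(.4497,.2165),.058,20),'wide0',pca(t0,(.4402,-.195),.058,20),'wide',pca(t,(.4402,-.195),.058,20),'blank0',pca(t0,(.588,-.136),.088,11))
print(r.get_state()['clock'])
```

```text
now (array([ 0.58949095, -0.13670275]), np.float64(-35.98821075752682), 2170, np.float64(0.07102466766591438))
blank now (array([ 0.4362097, -0.0012419]), np.float64(-2.699486400953171), 3139, np.float64(0.04106764841029166))
holder0 (array([0.44768164, 0.21510212]), np.float64(-7.1912619146675425), 2918, np.float64(0.07848595513327761)) wide0 (array([ 0.43909733, -0.19455851]), np.float64(-0.9476329910484051), 2653, np.float64(0.0688168738715347)) wide (array([ 0.43929182, -0.19445656]), np.float64(-0.8530137326775), 2507, np.float64(0.06824106580337894)) blank0 (array([ 0.58420745, -0.13349994]), np.float64(-49.59689189371142), 4006, np.float64(0.0431207091934765))
22.1
```

The holder's bar ends within 4° of the nominal stop. The 1 N·m I felt there is far above seat friction, so it is on the stop. The wide holder hasn't moved, so I'm handing in.

```bash
python3 -c "
from plant import r
print(r.finish_job())"
```

```text
the job is handed in; nothing more can be done
None
```

I handed the job in at about 22 s: the blank stands in the middle of the tray and the small holder is turned to its stop in the port, though in the last picture its bar reads about 72° past the gap rather than the nominal 76°; a stray early move did no visible harm, and the blower was partly hidden in the last picture.

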